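# Hang the curing shield on the instrument carousel

### The arm

A 6-joint arm with a two-finger parallel gripper is mounted at the origin on the work surface. World frame = base frame: x ahead of the robot, y to its left, z up, the work surface at z = 0. Lengths are in m, angles in rad, forces in N, time in s.
With the tool pointing down it reaches from about 0.225 to 0.725 m from the base axis. Payload 3.1 kg.
Tool frame: the origin (TCP) lies at the very end of the fingers, on their centre line; the grasp point (between the pads) lies 19 mm behind it (tcp_to_grasp is the distance from the TCP to the grasp point, in m); z points along the fingers, y is the line along which they close (so a half turn about z gives the same grasp; the last joint's range is limited). The gripper opens to 85 mm and grips with 20 to 120 N. Pads are 22 mm wide; open, the fingers measure 114 mm over their backs; the gripper's body (76 mm by 85 mm) begins 54 mm behind the grasp point. The pads swing forward as they close: fully open they stand 13 mm farther back than shut.
Start: joints at [-1.294, 0.048, 0.099, 1.622, 0, 1.443], TCP at [0.207, -0.483, 0.195] pointing down, gripper open.
Joint ranges: [-2.91, 2.91], [-0.99, 1.94], [-1.21, 1.42], [-2.12, 2.29], [-1.49, 1.47], [-3.14, 3.14]. Speed limits (rad/s): [2.79, 2.79, 3.14, 3.14, 3.14, 3.14].

### API

Orientations are given as a unit quaternion [w, x, y, z].
In Python, from bench import * gives the robot as it stands. The module is installed in compiled form; this text tells all that it offers.
- The arm moves only by the shell command python3 -m pendant 'ROWS'. ROWS is JSON, one flat list of numbers, 7 for each row, row after row: the shift along the world's x, y, z in m, then the turn, a rotation vector about the world's x, y, z in units of 6 degrees (1.0 is 6 degrees), then the finger opening in m, from 0 to 0.0854. In form: [tx, ty, tz, ax, ay, az, fingers, tx, ty, tz, ax, ay, az, fingers, ...]. A call has 1 to 12 rows; each row is the pose to reach, as a shift and turn from the pose commanded when the call began; what a row does not reach only later rows make up. A row lasts 1/12 s, in which the tool goes at most 41.7 mm and 7.16 degrees, less where a joint would pass 70% of its speed; a pose out of reach is approached as far as the arm can. A call with a gripper value outside its range is refused whole. The fingers move at their own pace and stop on an object; the grip force is fixed at half the most. Time passes only in rows, so rows that repeat a pose let the fingers close. It gives the time, the measured TCP pose, the force, the opening and the grip force at its end, in the units of the state.
- state(): the state, without advancing time (a new reading comes with each control period).
- get_image(name): name is "scene" or "side" or "wrist"; returns the picture (400x640x3 uint8, red, green, blue); there is no depth.
- camera_model(name): a dict with "K" (3x3 intrinsics, pixels), "eye" and "attitude" of the camera in the world. Camera axes: x right, y down, z forward; pixel columns grow to the right and rows downward; lengths in m; the calibration is good to about 2 mm. A picture is of the moment at which its call begins: read the wrist's pose just before it. camera_model takes no time and is no camera call; for the wrist camera it gives the pose at the moment of the call.
- sign_off(): hands the job in; it is judged then, once.
The state is a dict: "clock": time; "joints": joint angles; "joint_vel": joint speeds; "tau": joint torques, N m; "tcp_pos": TCP position; "eef_rot": TCP orientation; "force": force on the tool from outside, world axes, zero at the start; "wrist_torque": the same for the moment, N m; "width": finger opening in m; "grasp_force": force on a finger pad.
Only numpy, scipy, OpenCV 4.12 (cv2) and the standard library are available. Lean on these libraries where they do the work, as an engineer would, in place of code of your own. Each camera call takes 0.05 s, during which the arm holds its last target. There are 200 camera calls.

### The job

Turn the instrument carousel until its one empty hook stands over the pointer on its base. Then take the hand shield out of its stand, hang it by its eyelet on that hook and, keeping it upright and using little force, slide it in along the hook until you feel it press home against the stop sleeve, before you let go. Do not disturb the jar, the bottle or the bowl.

Things in the scene. Friction and masses are not known exactly. Their poses are not given: they have to be found in the camera images.
- rack: The carousel's fixed base, screwed down: a dark round foot, 170 mm in diameter and 16 mm high, with a central post. Origin at the foot's underside on the vertical turning axis; z up. A steel pointer tongue, 12 mm wide and 8 mm high, sticks out of the foot along the rack's own -x to 130 mm from the axis.
- pointer (a point): Point on top of the base's pointer tongue, 115 mm from the turning axis, 8 mm above the table: the place over which the empty hook must stand.
- hub (a point): Centre of the top of the turning head, on the turning axis, 215 mm above the table. The head is a white hub with a plain disc (88 mm in diameter) and four equal steel hooks, 90 degrees apart, at 190 mm height. Three hooks carry steel hand instruments that are fixed to them and hang down; the fourth, opposite the crank knob, is empty.
- carousel (a joint): Angle of the turning head about the vertical axis, rad, counter-clockwise from above. The empty hook stands over the pointer at 0 and at whole turns. It turns either way (more than a full turn) against friction of about 0.15 N m and stays where it is left.
- hook_tip (a point): On the empty hook: on the rod's centre line at its outer end, 115 mm from the turning axis and 190 mm above the table. The hook is a level round rod of 8 mm diameter pointing straight out from the axis; at this end, 45 mm out from the collar's face, it turns up, its top 12 mm above the rod's centre line. Axes: the hook points along -x of this frame, z up.
- collar: Rigid round plastic collar (31 mm in diameter) at the root of the empty hook; a stop sleeve (26 mm in diameter, round the rod) sticks out of it. Origin on the rod's centre line at the collar's face, 70 mm from the turning axis. The sleeve was set by hand: its rigid end face lies 2 to 12 mm further out than this origin and is not measured. The hook points along -x of this frame.
- crank (a point): On the axis of the upright round crank knob on top of the head, 14 mm in diameter, 40 mm tall (from 215 to 255 mm above the table), 35 mm from the turning axis, on the side opposite the empty hook. This point is 238 mm above the table. The knob spins freely on its pin, so it can be gripped, or pushed, to turn the head.
- stand: White slotted block, fixed, 70 x 94 mm and 30 mm high, with a slot 8 mm wide and 70 mm long along its own y in which the shield stands upright (slot floor at 6 mm). Origin at its underside.
- shield: Hand-held curing-light shield, about 70 g, 180 mm high, standing upright: round amber plate (76 mm across, 6 mm thick) below, black flat handle above, alike on both faces. The plate lies in its own y-z plane, x across its thickness, z up; origin at the middle of the lower edge. The handle is brittle: it stands 12 N against the carousel; about 5 N presses it home. It must not tilt on the hook.
- eyelet (a point): Centre of the eyelet, a window through the shield's handle along the shield's x, 12 mm wide (y) and 20 mm high (z), frame 8 mm thick and 24 mm wide; 128 mm above the shield's lower edge. Hung on the hook, the window's upper edge rests on the rod: this point is then 6 mm below the rod's centre line, and with the shield home 4 mm out from the stop sleeve's face.
- tab (a point): Middle of the grip tab at the upper end of the handle, 18 mm wide (shield y), 8 mm thick (shield x), 36 mm high (144 to 180 mm above the shield's lower edge). This point is 36 mm above the eyelet's centre.
- specimen_jar: Bystander: screw-capped specimen jar, 64 mm in diameter, 75 mm high; origin at its underside. Leave it alone.
- drop_bottle: Bystander: small dropper bottle, 28 mm in diameter, 70 mm high; origin at its underside. Leave it alone.
- bowl: Bystander: steel bowl, 100 mm in diameter, 40 mm high; origin at its underside. Leave it alone.
Not all that is in view belongs to the job. There is more than one size of the shield; the one meant has the size given above.

How it is judged:
By the outcome, as a careful person would: the job done as asked, in the order asked, and still so for the second after the job is handed in, with the robot touching nothing.
It also fails if it takes over 64 s, if anything falls off the work surface, if the arm or the gripper's body presses on something with over 40 N, if the wrist force passes 120 N, or if a joint passes its speed limit or range.

## Working session

There is one attempt and no reset: what is moved stays moved. The work goes in short steps, Python scripts to look and compute and a shell command to move; the robot and the scene stay as the last step left them, time stands still between calls to the robot, and variables do not carry over. Pictures are saved under pics/ and viewed, at most 10 in all, crops included, and the job is handed in when it is done.

```bash
mkdir -p pics
python3 - <<'E'
from bench import *
import cv2,numpy as np
for n in("scene","side"):
    cv2.imwrite(f"pics/{n}0.png",get_image(n)[:,:,::-1]); m=camera_model(n); print(n,m)
print(state())
E
```

```text
scene {'K': array([[509.364184  ,   0.        , 315.62899249],
       [  0.        , 509.364184  , 192.54180119],
       [  0.        ,   0.        ,   1.        ]]), 'eye': array([1.30684768, 0.32284837, 0.83641175]), 'attitude': array([-0.22614447,  0.49765946,  0.7551389 , -0.36188256])}
side {'K': array([[447.13956746,   0.        , 315.04426817],
       [  0.        , 447.13956746, 198.10189687],
       [  0.        ,   0.        ,   1.        ]]), 'eye': array([0.03960709, 0.57766271, 0.99131363]), 'attitude': array([ 0.13634019, -0.31730709,  0.8707348 , -0.35006923])}
{'clock': 0.1, 'joints': array([-1.29382649e+00,  4.86516762e-02,  9.77870504e-02,  1.62200054e+00,
       -2.72036679e-05,  1.44302845e+00]), 'joint_vel': array([-0.00121038, -0.00192482,  0.00185031,  0.00020342,  0.00027039,
       -0.001384  ]), 'tau': array([ 2.22724782e-03, -3.39851153e+01,  3.20935678e+01,  1.58368150e-02,
       -2.36731412e-04, -5.16564199e-06]), 'tcp_pos': array([ 0.20655921, -0.48199017,  0.19436361]), 'eef_rot': array([-1.03052693e-03,  9.79592683e-01,  2.00990314e-01, -9.06610213e-05]), 'force': array([ 0.61754736, -0.63259371, -0.51908318]), 'wrist_torque': array([-0.03994   , -0.02159927, -0.00030396]), 'grasp_force': 0.0, 'width': 0.08554193809506339}
```

View pics/scene0.png

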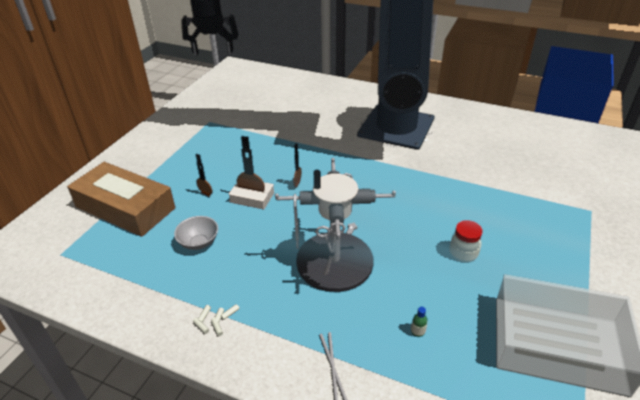

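View pics/side0.png

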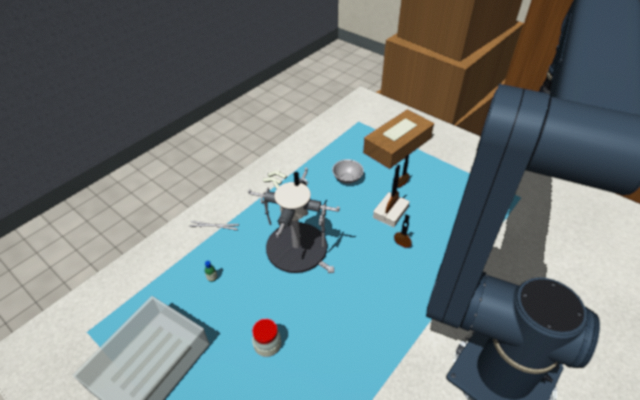

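Scene: hub about (337,185), knob (318,179), stand (252,194), shield tab (246,145). Side: hub (293,195), pointer tongue (328,267), stand (392,209). I'll zoom in on both.

```bash
cat > h.py <<'E'
import numpy as np,cv2
from scipy.spatial.transform import Rotation as R
def model(m):
    q=m["attitude"]; return m["K"],R.from_quat([q[1],q[2],q[3],q[0]]).as_matrix(),np.array(m["eye"])
def ray(m,uv):
    K,A,e=model(m); d=A@np.linalg.inv(K)@[uv[0],uv[1],1]; return e,d/np.linalg.norm(d)
def onz(m,uv,z):
    e,d=ray(m,uv); return e+d*(z-e[2])/d[2]
def proj(m,p):
    K,A,e=model(m); c=K@A.T@(np.array(p)-e); return c[:2]/c[2]
def tri(m1,a,m2,b):
    e1,d1=ray(m1,a);e2,d2=ray(m2,b)
    s=np.linalg.lstsq(np.c_[d1,-d2],e2-e1,rcond=None)[0]
    p,q=e1+s[0]*d1,e2+s[1]*d2; return (p+q)/2,np.linalg.norm(p-q)
E
python3 - <<'E'
from bench import *
from h import *
a=cv2.imread("pics/scene0.png")[120:300,180:420]; b=cv2.imread("pics/side0.png")[140:290,230:430]
a=cv2.resize(a,(800,600),interpolation=cv2.INTER_CUBIC);b=cv2.resize(b,(800,600),interpolation=cv2.INTER_CUBIC)
cv2.imwrite("pics/sc1.png",a);cv2.imwrite("pics/si1.png",b)
s,d=camera_model("scene"),camera_model("side")
print("hub",onz(s,(337,185),.215),onz(d,(293,195),.215),tri(s,(337,185),d,(293,195)))
E
```

```text
hub [0.58388748 0.03791566 0.215     ] [0.58499122 0.03805588 0.215     ] (array([0.58462625, 0.03830302, 0.21556261]), np.float64(0.0002381956333670511))
```

View pics/sc1.png

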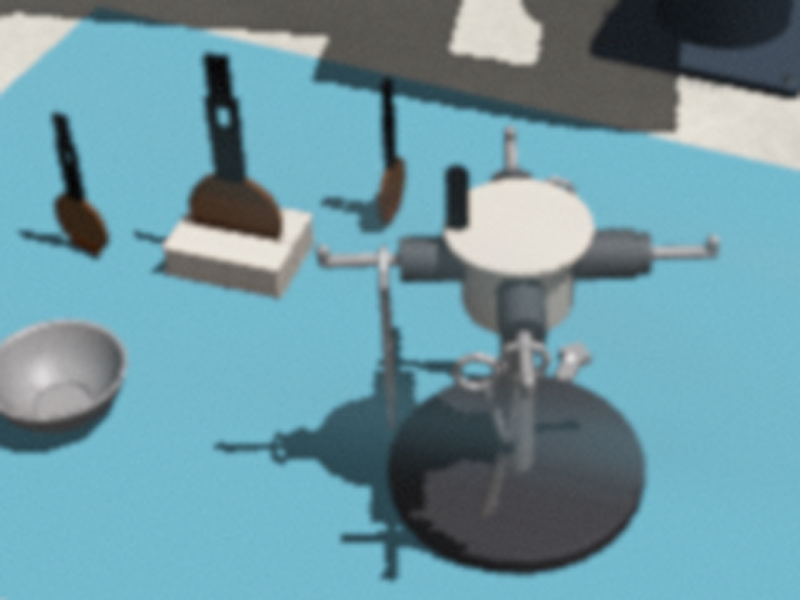

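View pics/si1.png

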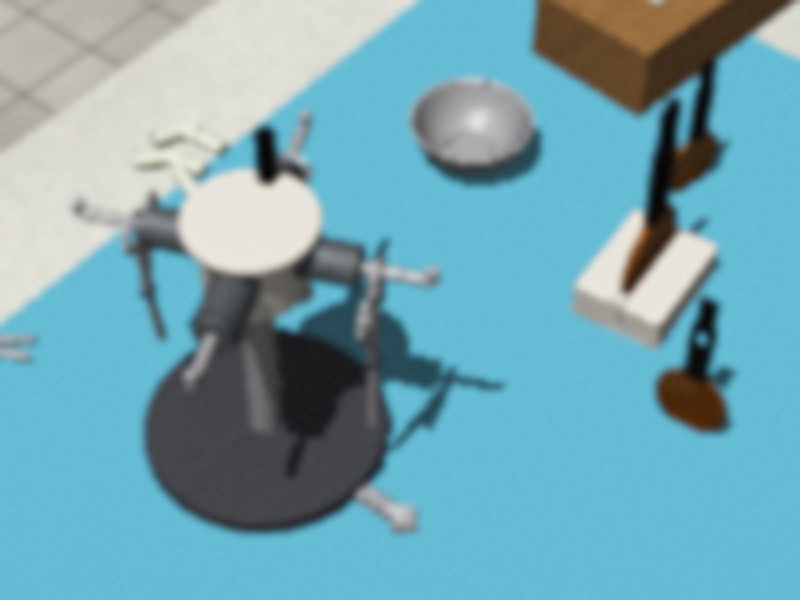

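The empty hook is opposite the knob: tip at scene crop (713,243) and side crop (192,378). The pointer end is at side crop (403,515). The shield in the stand has its tab top at scene crop (217,58) and side crop (670,103). Next I turn these into positions.

Run:
```python
from bench import *
from h import *
np.set_printoptions(precision=4,suppress=True)
s,d=camera_model("scene"),camera_model("side")
S=lambda x,y:(180+x*.3-.35,120+y*.3-.35); D=lambda x,y:(230+x/4-.4,140+y/4-.4)
S0=S
hub=np.array([.5845,.0381])
def T(n,a,b): print(n,*tri(s,S(*a),d,D(*b)))
T("tip",(713,243),(192,375)); T("knobtop",(457,170),(265,131)); T("tabtop",(217,58),(671,103))
p=onz(d,D(403,515),.008); print("pointer end",p, np.linalg.norm(p[:2]-hub), np.degrees(np.arctan2(*(p[:2]-hub)[::-1])))
for n,a in(("tip",onz(s,S(713,243),.196)),("tipd",onz(d,D(192,375),.196)),("knob",onz(s,S(457,170),.255)),("knobd",onz(d,D(265,131),.255)),("tab",onz(s,S(217,58),.186)),("tabd",onz(d,D(671,103),.186))):
    v=a[:2]-hub; print(n,a,np.linalg.norm(v),np.degrees(np.arctan2(v[1],v[0])))
for z,u in((.03,(188,228)),(.03,(282,240)),(.03,(195,207)),(.03,(313,213)),(.03,(282,270)),(.03,(167,245)),(.134,(223,117))): print("S",u,onz(s,S(*u),z))
for z,u in((.03,(627,290)),(.03,(672,240)),(.03,(637,210)),(.03,(717,245)),(.03,(657,322)),(.03,(574,290))): print("D",u,onz(d,D(*u),z))
```

```text
tip [0.5417 0.1403 0.1965] 0.00143897851283891
knobtop [0.604  0.0042 0.2545] 0.00036338395208487177
tabtop [ 0.464  -0.2424  0.1854] 0.002769535333936401
pointer end [0.4694 0.0331 0.008 ] 0.1152451893191769 -177.51803760705437
tip [0.5415 0.1409 0.196 ] 0.11145138704440966 112.70382733616383
tipd [0.5421 0.1392 0.196 ] 0.1096648065622193 112.75381649326626
knob [0.6046 0.0046 0.255 ] 0.039081615068906235 -58.96822319923939
knobd [0.6037 0.0043 0.255 ] 0.03887133821993461 -60.45497417973806
tab [ 0.4662 -0.2401  0.186 ] 0.30229052372115606 -113.04580771480038
tabd [ 0.4641 -0.2438  0.186 ] 0.30650946687953506 -113.13319978981383
S (188, 228) [ 0.4773 -0.2781  0.03  ]
S (282, 240) [ 0.4627 -0.2052  0.03  ]
S (195, 207) [ 0.4529 -0.2864  0.03  ]
S (313, 213) [ 0.4248 -0.1986  0.03  ]
S (282, 270) [ 0.4935 -0.1887  0.03  ]
S (167, 245) [ 0.5009 -0.2823  0.03  ]
S (223, 117) [ 0.4645 -0.2425  0.134 ]
D (627, 290) [ 0.4592 -0.2116  0.03  ]
D (672, 240) [ 0.4618 -0.2746  0.03  ]
D (637, 210) [ 0.4994 -0.2844  0.03  ]
D (717, 245) [ 0.4333 -0.2915  0.03  ]
D (657, 322) [ 0.4254 -0.1995  0.03  ]
D (574, 290) [ 0.4887 -0.1871  0.03  ]
```

```bash
python3 - <<'E'
from bench import *
from h import *
np.set_printoptions(precision=4,suppress=True)
w=camera_model("wrist");K,A,e=model(w);st=state()
print(K,e-st['tcp_pos'],A)
q=st['eef_rot'];Rt=R.from_quat([q[1],q[2],q[3],q[0]]).as_matrix();print(Rt,Rt.T@(e-st['tcp_pos']))
E
python3 -m pendant '[0,0,0.16,0,0,0,0.085, 0.04,0.04,0.16,0,0,0,0.085, 0.07,0.07,0.16,0,0,0,0.085, 0.1,0.1,0.16,0,0,0,0.085, 0.12,0.13,0.16,0,0,0,0.085, 0.14,0.16,0.16,0,0,0,0.085, 0.16,0.2,0.16,0,0,0,0.085, 0.19,0.23,0.16,0,0,0,0.085, 0.21,0.26,0.16,0,0,0,0.085, 0.24,0.29,0.16,0,0,0,0.085, 0.26,0.32,0.16,0,0,0,0.085, 0.28,0.35,0.16,0,0,0,0.085]'
```

```text
[[289.798    0.     321.6444]
 [  0.     289.798  202.3323]
 [  0.       0.       1.    ]] [0.0617 0.026  0.1783] [[ 0.3942 -0.8853 -0.2467]
 [-0.919  -0.3806 -0.1029]
 [-0.0028  0.2673 -0.9636]]
[[ 0.9192  0.3938 -0.0006]
 [ 0.3938 -0.9192  0.002 ]
 [ 0.0002 -0.0021 -1.    ]] [ 0.067   0.0001 -0.1783]
clock: 1.1
tcp_pos: [0.4672, -0.1593, 0.3548]
eef_rot: [-0.0, 0.98, 0.201, -0.0]
force: [-0.1, -1.1, 0.3]
width: 0.085
grasp_force: 0.0
```

```bash
python3 -m pendant '[0.01,0.03,0,0,0,0,0.085, 0.02,0.06,0,0,0,0,0.085, 0.03,0.09,0,0,0,0,0.085, 0.04,0.12,0,0,0,0,0.085, 0.04,0.15,0,0,0,0,0.085,0.04,0.15,0,0,0,0,0.085,0.04,0.15,0,0,0,0,0.085]'
python3 - <<'E'
from bench import *
from h import *
import pickle
w=camera_model("wrist");im=get_image("wrist");pickle.dump(w,open("w1.pkl","wb"));cv2.imwrite("pics/w1.png",im[:,:,::-1])
E
```

```text
clock: 1.68
tcp_pos: [0.5061, -0.0097, 0.3548]
eef_rot: [0.0, 0.979, 0.203, -0.001]
force: [-0.0, -0.5, 0.2]
width: 0.0848
grasp_force: 0.0
```

View pics/w1.png

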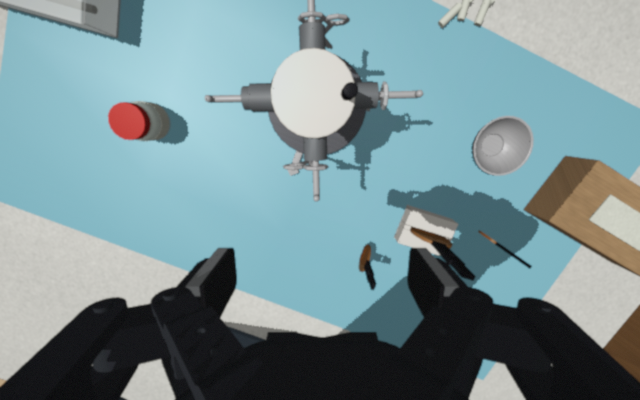

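The wrist view shows the hub disc around (314,93), the knob at (349,91), the empty hook's tip at (209,98) on the left, and the stand at (428,228). I'll fit the disc and get the hook angle.

Run:
```python
from bench import *
from h import *
import pickle
np.set_printoptions(precision=4,suppress=True)
w=pickle.load(open("w1.pkl","rb"))
def disc(im,m,c,r):
    hs=cv2.cvtColor(im,cv2.COLOR_BGR2HSV); k=((hs[...,1]<45)&(hs[...,2]>150)).astype(np.uint8)
    mm=np.zeros_like(k);cv2.circle(mm,c,r,1,-1);k&=mm
    cs,_=cv2.findContours(k,0,1); cc=max(cs,key=cv2.contourArea); h=cv2.convexHull(cc)[:,0]
    P=np.array([onz(m,p,.215)[:2] for p in h])
    # circle fit r=44mm known, robust-ish
    from scipy.optimize import least_squares
    f=least_squares(lambda q:np.hypot(*(P-q[:2]).T)-q[2],[*P.mean(0),.044],loss='soft_l1',f_scale=.001)
    return f.x
H=disc(cv2.imread("pics/w1.png"),w,(314,93),48); print("hub wrist",H)
for n,c,r in(("scene",(336,188),28),("side",(292,195),22)):
    print(n,disc(cv2.imread(f"pics/{n}0.png"),camera_model(n),c,r))
for n,u,z in(("tip",(208,98.5),.199),("knob",(349,91),.255),("rodroot",(240,97.3),.19)):
    p=onz(w,u,z);v=p[:2]-H[:2];print(n,p,np.hypot(*v),np.degrees(np.arctan2(v[1],v[0])))
```

```text
hub wrist [0.5888 0.0365 0.0437]
scene [0.5906 0.0373 0.0448]
side [0.5997 0.0316 0.0545]
tip [0.5407 0.1402 0.199 ] 0.11431651602687332 114.9044378404056
knob [0.6018 0.005  0.255 ] 0.034070535804031764 -67.70464538072164
rodroot [0.5554 0.1111 0.19  ] 0.08175613303027306 114.15738903901598
```

```bash
python3 -m pendant '[0.03,0.005,0,0,0,0,0.06, 0.06,0.01,0,0,0,0,0.06, 0.097,0.0145,-0.01,0,0,0,0.06, 0.097,0.0145,-0.05,0,0,0,0.06, 0.097,0.0145,-0.085,0,0,0,0.06, 0.097,0.0145,-0.11,0,0,0,0.06, 0.097,0.0145,-0.13,0,0,0,0.06, 0.097,0.0145,-0.13,0,0,0,0.0, 0.097,0.0145,-0.13,0,0,0,0.0, 0.097,0.0145,-0.13,0,0,0,0.0, 0.097,0.0145,-0.13,0,0,0,0.0, 0.097,0.0145,-0.13,0,0,0,0.0]'
```

```text
clock: 2.73
tcp_pos: [0.6044, 0.0029, 0.2282]
eef_rot: [0.001, 0.98, 0.201, 0.002]
force: [0.2, 0.3, 0.5]
width: 0.0007
grasp_force: 0.0
```

Run:
```python
from bench import *
from h import *
print(state()['tcp_pos'],state()['width'])
a=get_image("wrist")[:,:,::-1];b=get_image("scene")[120:300,200:488,::-1]
cv2.imwrite("pics/k1.png",np.vstack([cv2.resize(a[:240],(800,300)),cv2.resize(b[:108],(800,300))]))
```

```text
[0.6044359  0.00292918 0.22820747] 0.0006805950192960106
```

View pics/k1.png

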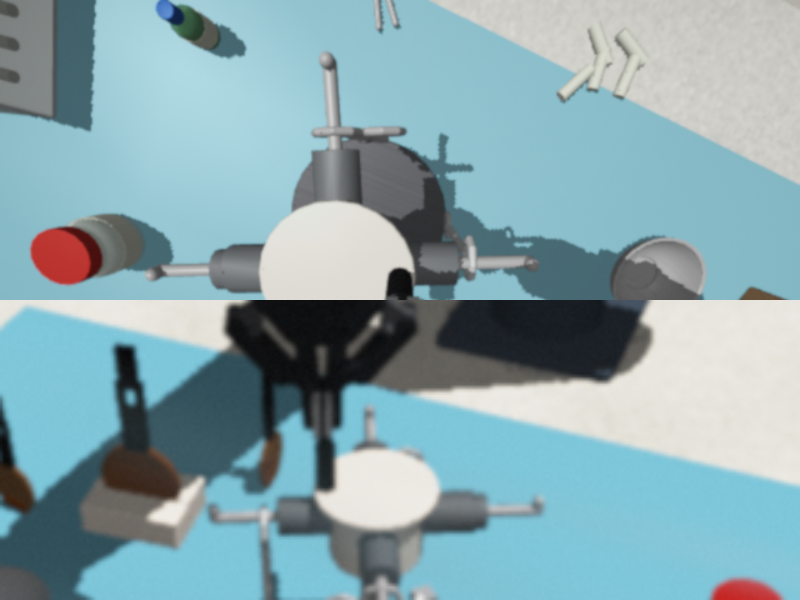

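Run:
```python
from bench import *
from h import *
w=camera_model("wrist");t=state()['tcp_pos'];a=get_image("wrist")[:,:,::-1]
print("proj tcp",proj(w,t),"grasp",proj(w,t+[0,0,.019]),"knob top est",proj(w,[.603,.0045,.255]),proj(w,[.603,.0045,.215]))
cv2.imwrite("pics/k2.png",cv2.resize(a[150:400,160:480],(768,600),interpolation=cv2.INTER_CUBIC))
```

```text
proj tcp [321.66497315 228.01352995] grasp [321.70431124 239.25350459] knob top est [318.83069133 246.07205806] [319.30217984 222.51889398]
```

View pics/k2.png

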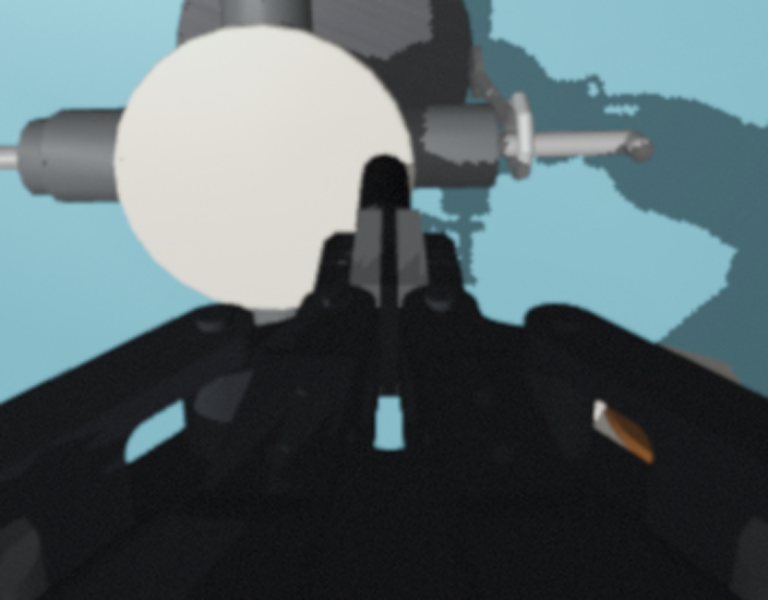

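The wrist crop shows the closed fingers at crop (390,250), with the black knob still visible below their tips at crop (385,180). The knob isn't gripped, and the fingertips look higher than the TCP reading says. I'll check this numerically in the fixed views against the pictures taken before the move.

Run:
```python
from bench import *
from h import *
t=state()['tcp_pos']
for n in("scene","side"):
    m=camera_model(n); a=cv2.imread(f"pics/{n}0.png").astype(int); b=get_image(n)[:,:,::-1].astype(int)
    d=abs(a-b).max(2); g=b.max(2)
    print(n,"tcp",proj(m,t),"tcp+27",proj(m,t+[0,0,.027]),"knob",proj(m,[.603,.0045,.255]),proj(m,[.603,.0045,.215]))
    u,v=proj(m,[.603,.0045,.24]).astype(int)
    for r in range(v-18,v+16): print(r,''.join('%3d%s'%(g[r,c],'*' if d[r,c]>40 else ' ') for c in range(u-11,u+12)))
    print("cols from",u-11)
```

```text
scene tcp [316.55100755 181.92081771] tcp+27 [316.30199856 170.7505034 ] knob [317.04421715 170.15204704] [317.39116662 186.585395  ]
158  90* 95* 90* 56* 27* 29* 52* 72* 77* 55* 46* 66* 73* 64* 41* 27* 61*135*195 216 218 217 218 
159 109*128*127* 82* 38* 30* 53* 76* 80* 57* 47* 72* 81* 71* 43* 26* 59*135*195 215 218 218 218 
160 153*174 158*100* 41* 31* 57* 79* 80* 56* 49* 74* 84* 72* 46* 28* 61*136*195 216 218 218 217 
161 198 202 170 106* 43* 30* 56* 78* 82* 56* 49* 78* 87* 71* 44* 30* 60*135*196 217 219 218 218 
162 214 212 180 112* 45* 33* 56* 82* 79* 55* 53* 75* 86* 72* 46* 30* 59*135*196 215 218 219 219 
163 218 215 193 123* 49* 32* 58* 80* 81* 57* 53* 76* 86* 72* 44* 29* 61*136*194 214 217 217 219 
164 218 215 197 137* 61* 35* 59* 81* 83* 59* 53* 78* 84* 72* 44* 31* 71*144*197 215 217 219 219 
165 218 215 201 146* 80* 51* 62* 83* 80* 59* 52* 75* 88* 76* 54* 49* 93*162*203 216 217 217 218 
166 216 218 205 174 133*115*106* 98* 87* 61* 54* 76* 89* 98*108*120*148*191 212 216 220 218 218 
167 217 217 213 203 193 186 163*124* 90* 66* 59* 80*100*133*172 189 197 210 216 218 217 217 2
[... 5088 characters left out ...]
42 194 
186 244 245 244 244 244 244 244 244 242 235 218 200 202 225 237 233 216 208 199 180*155*175 211 
187 245 245 244 244 244 244 244 244 245 243 241 239 239 241 243 242 240 240 237 231 215 211 224 
188 244 244 244 244 245 244 245 244 244 244 244 244 244 244 244 244 244 245 244 243 240 238 234 
189 245 244 244 244 244 244 244 245 244 245 244 244 244 245 244 244 244 244 244 244 244 244 240 
190 244 244 244 244 244 244 244 245 244 245 244 244 244 244 244 244 244 244 244 244 244 245 243 
191 244 244 244 244 244 244 244 244 244 244 244 245 244 244 244 244 244 244 244 244 244 244 244 
192 244 244 244 244 244 244 244 244 244 244 244 244 244 245 245 244 245 244 244 245 244 244 245 
cols from 285
```

Both fixed views agree: the real fingertips are at about z = 0.255, sitting just above the knob. The reported TCP is therefore about 27 mm below them. I'll open, go lower in small steps while watching the force, and close again.

```bash
python3 -m pendant '[0,0,0,0,0,0,0.05,0,0,0,0,0,0,0.05,0,0,0,0,0,0,0.05,0,0,0,0,0,0,0.05,0,0,-0.005,0,0,0,0.05,0,0,-0.01,0,0,0,0.05,0,0,-0.01,0,0,0,0.05]'
python3 -m pendant '[0,0,-0.005,0,0,0,0.05,0,0,-0.01,0,0,0,0.05,0,0,-0.01,0,0,0,0.05]'
python3 -m pendant '[0,0,0,0,0,0,0.0,0,0,0,0,0,0,0.0,0,0,0,0,0,0,0,0,0,0,0,0,0,0,0,0,0,0,0,0,0]'
```

```text
clock: 3.57
tcp_pos: [0.6025, 0.0035, 0.2134]
eef_rot: [-0.0, 0.98, 0.201, -0.001]
force: [0.3, -0.0, -0.1]
width: 0.0503
grasp_force: 0.0
clock: 3.82
tcp_pos: [0.6025, 0.0035, 0.2036]
eef_rot: [-0.0, 0.98, 0.201, -0.001]
force: [-0.5, 0.0, -0.7]
width: 0.0501
grasp_force: 0.0
clock: 4.23
tcp_pos: [0.6031, 0.0041, 0.2057]
eef_rot: [-0.001, 0.98, 0.201, 0.0]
force: [-1.5, 1.8, 1.8]
width: 0.0109
grasp_force: 58.6
```

```bash
python3 -m pendant '[0.0028,0.0014,0,0,0,0,0, 0.006,0.0035,0,0,0,0,0, 0.0088,0.0055,0,0,0,0,0, 0.0113,0.0078,0,0,0,0,0, 0.0135,0.0103,0,0,0,0,0, 0.0155,0.0131,0,0,0,0,0, 0.0186,0.0191,0,0,0,0,0, 0.0205,0.0255,0,0,0,0,0, 0.0212,0.0322,0,0,0,0,0, 0.0212,0.0334,0,0,0,0,0, 0.0212,0.0334,0,0,0,0,0, 0.0212,0.0334,0,0,0,0,0]'
```

```text
clock: 5.23
tcp_pos: [0.6236, 0.0351, 0.2058]
eef_rot: [0.002, 0.98, 0.201, -0.001]
force: [-4.4, -3.6, 3.4]
width: 0.0113
grasp_force: 59.2
```

```bash
python3 -m pendant '[0,0,0,0,0,0,0.06,0,0,0,0,0,0,0.06,0,0,0,0,0,0,0.06,0,0,0.04,0,0,0,0.06,0,0,0.08,0,0,0,0.06,-0.02,-0.01,0.11,0,0,0,0.06,-0.05,-0.02,0.13,0,0,0,0.06,-0.08,-0.03,0.13,0,0,0,0.06,-0.11,-0.04,0.13,0,0,0,0.06,-0.14,-0.04,0.13,0,0,0,0.06,-0.16,-0.04,0.13,0,0,0,0.06,-0.16,-0.04,0.13,0,0,0,0.06]'
python3 - <<'E'
from bench import *
from h import *
import pickle
w=camera_model("wrist");im=get_image("wrist");pickle.dump(w,open("w2.pkl","wb"));cv2.imwrite("pics/w2.png",im[:,:,::-1])
for p in([.469,.033,.008],[.474,.034,.19],[.589,.0365,.215]):print(proj(w,p))
cv2.imwrite("pics/w2c.png",cv2.resize(im[0:260,140:480,::-1],(785,600),interpolation=cv2.INTER_CUBIC))
E
```

```text
clock: 6.23
tcp_pos: [0.4616, -0.003, 0.3373]
eef_rot: [0.0, 0.98, 0.201, 0.001]
force: [0.9, 0.1, 0.1]
width: 0.0601
grasp_force: 0.0
[304.14194404 149.82670323]
[295.62844396 160.08917492]
[336.38025683  49.58335096]
```

View pics/w2c.png

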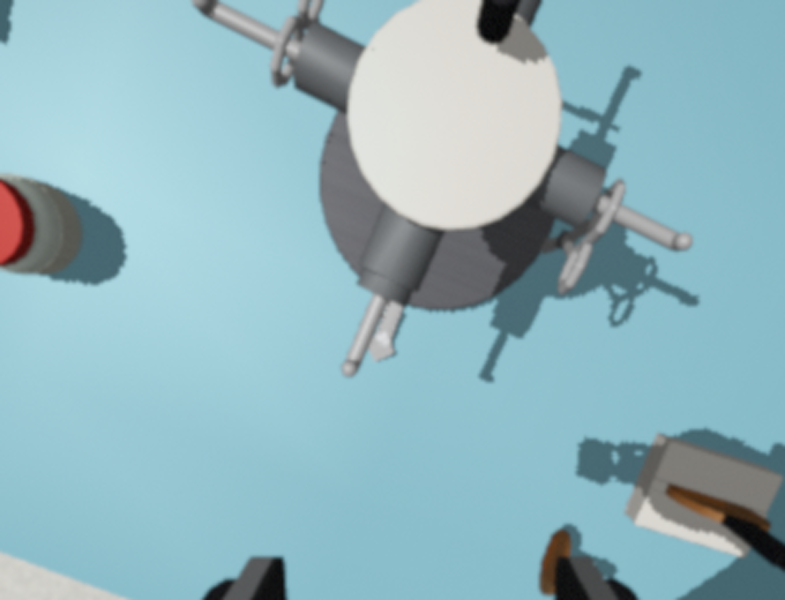

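The crop shows the empty hook running from (385,298) to its tip at (350,368), with the pointer tongue just right of it from (397,305) to its end at (383,355). The shield and stand are at lower right.

Run:
```python
from h import *
import pickle
from scipy.optimize import least_squares
np.set_printoptions(precision=4,suppress=True)
w=pickle.load(open("w2.pkl","rb"));im=cv2.imread("pics/w2.png");hs=cv2.cvtColor(im,cv2.COLOR_BGR2HSV)
C=lambda x,y:(140+(x+.5)/2.309-.5,(y+.5)/2.3077-.5)
def circ(P,r0):
    return least_squares(lambda q:np.hypot(*(P-q[:2]).T)-r0,P.mean(0),loss='soft_l1',f_scale=.0005).x
# disc
k=((hs[...,1]<45)&(hs[...,2]>150)).astype(np.uint8);k[:,:285]=0;k[110:]=0;k[:,390:]=0
cc=max(cv2.findContours(k,0,1)[0],key=cv2.contourArea);h=cv2.convexHull(cc)[:,0]
h=h[(h[:,1]>20)&(h[:,0]<375)]
H=circ(np.array([onz(w,p,.215)[:2] for p in h]),.0445);print("hub",H)
# foot rim points typed from picture (left/bottom arc), z=.016
F=np.array([onz(w,C(*p),.016)[:2] for p in((320,180),(326,225),(340,255),(420,306),(450,310),(480,306),(510,293),(345,130))]);print("foot",circ(F,.085), np.hypot(*(F-circ(F,.085)).T))
def ang(n,u,z):
    p=onz(w,C(*u),z);v=p[:2]-H;print(n,p,np.hypot(*v),np.degrees(np.arctan2(v[1],v[0]))%360)
ang("tip",(350,368),.199)
for u in((380.5,307),(370,327),(359,347)):ang("rod",u,.191)
for u in((397,308),(390,330),(384,350)):ang("ptr",u,.008)
ang("ptrend",(382,357),.008); ang("knob",(493,28),.255)
for u in((638,510),):pass
```

```text
hub [0.5898 0.0364]
foot [0.5883 0.0341] [0.0851 0.0856 0.0855 0.0819 0.0834 0.085  0.0866 0.0759]
tip [0.4744 0.0384 0.199 ] 0.11537130142810603 178.99496130749475
rod [0.5056 0.0361 0.191 ] 0.08420045993231728 180.17479025572877
rod [0.495  0.0372 0.191 ] 0.09474277501168468 179.50388620399295
rod [0.4842 0.0385 0.191 ] 0.10555968371116274 178.8411725072137
ptr [0.5    0.0319 0.008 ] 0.08987981076838553 182.88532363381424
ptr [0.4832 0.0305 0.008 ] 0.10670598780949787 183.1602549395195
ptr [0.4678 0.029  0.008 ] 0.1221640232054845 183.46744933044425
ptrend [0.4624 0.0284 0.008 ] 0.12760729363221504 183.5901255565379
knob [0.6101 0.0335 0.255 ] 0.02056000439062409 351.89594574930555
```

```bash
cat > ptr.py <<'E'
from h import *
np.set_printoptions(precision=4,suppress=True)
def seg(im,m,H,a0,z,r0,r1,half=.012,n=12):
    """centre line points of a bright grey bar: sample across at several radii on plane z"""
    hs=cv2.cvtColor(im,cv2.COLOR_BGR2HSV).astype(np.float32); out=[]
    d=np.array([np.cos(a0),np.sin(a0)]);t=np.array([-d[1],d[0]])
    for r in np.linspace(r0,r1,n):
        s=np.linspace(-half,half,97);P=[proj(m,[*(H+r*d+q*t),z]) for q in s]
        P=np.float32(P).reshape(1,-1,2)
        v=cv2.remap(hs,P,None,cv2.INTER_LINEAR)[0]
        g=(v[:,1]<75)&(v[:,2]>95)
        if g.sum()>5: out.append((r,s[g].mean(),np.ptp(s[g])))
    return np.array(out)
E
python3 - <<'E'
from bench import *
from ptr import *
import pickle
H=np.array([.589,.036])
w=pickle.load(open("w2.pkl","rb"));im=cv2.imread("pics/w2.png")
side=get_image("side")[:,:,::-1].copy();cv2.imwrite("pics/side2.png",side);sd=camera_model("side")
scene=get_image("scene")[:,:,::-1].copy();cv2.imwrite("pics/scene2.png",scene)
for n,I,m in(("wrist",im,w),("side",side,sd)):
    print(n,"rod");print(seg(I,m,H,np.radians(179),.19,.084,.108,.009,7)*1e3)
    print("ptr");print(seg(I,m,H,np.radians(183),.008,.09,.13,.010,9)*1e3)
E
```

```text
wrist rod
[[ 84.  -0.  18.]
 [ 88.  -0.  18.]
 [ 92.  -0.  18.]
 [ 96.  -0.  18.]
 [100.  -0.  18.]
 [104.  -0.  18.]
 [108.  -0.  18.]]
ptr
[[ 90.      -1.3338  20.    ]
 [ 95.      -1.5052  20.    ]
 [100.      -1.2576  20.    ]
 [105.      -1.3786  20.    ]
 [110.      -0.9995  20.    ]
 [115.      -0.336   20.    ]
 [120.       0.      20.    ]
 [125.      -1.0417  17.9167]
 [130.      -1.2963  18.5417]]
side rod
[[ 84.      -0.5625  12.375 ]
 [ 88.      -0.8438  12.9375]
 [ 92.      -1.125   13.5   ]
 [ 96.      -1.2187  14.0625]
 [100.      -1.0312  13.6875]
 [104.       0.0937  16.3125]
 [108.       0.375   17.25  ]]
ptr
[[ 90.      -3.5417  12.9167]
 [ 95.      -3.6458  12.7083]
 [100.      -3.75    12.5   ]
 [105.      -3.8542  12.2917]
 [110.      -3.75    12.5   ]
 [115.      -2.8125  14.375 ]
 [120.      -1.9792  16.0417]
 [125.      -3.3333  13.3333]
 [130.      -6.3542   7.2917]]
```

```bash
sed -i 's/def seg(im,m,H,a0,z,r0,r1,half=.012,n=12)/def seg(im,m,H,a0,z,r0,r1,half=.012,n=12,S=45)/; s/v\[:,1\]<75/v[:,1]<S/' ptr.py
python3 - <<'E'
from bench import *
from ptr import *
import pickle
H=np.array([.589,.036])
w=pickle.load(open("w2.pkl","rb"));im=cv2.imread("pics/w2.png")
side=cv2.imread("pics/side2.png");sd=camera_model("side")
for n,I,m,S in(("wrist",im,w,40),("side",side,sd,60)):
    hs=cv2.cvtColor(I,cv2.COLOR_BGR2HSV)
    for nm,a,z,r0,r1,h in(("rod",179,.19,.084,.115,.012),("ptr",183,.008,.088,.128,.012)):
        o=seg(I,m,H,np.radians(a),z,r0,r1,h,8,S)
        ang=a+np.degrees(o[:,1]/o[:,0]); print(n,nm,o[:,0]*1e3,ang,o[:,2]*1e3)
E
```

```text
wrist rod [ 84.      88.4286  92.8571  97.2857 101.7143 106.1429 110.5714 115.    ] [181.3873 181.3488 181.3139 181.2085 181.1124 180.4901 178.3523 178.3772] [16.   16.25 16.5  16.5  16.5  15.25  7.    7.  ]
wrist ptr [ 88.      93.7143  99.4286 105.1429 110.8571 116.5714 122.2857 128.    ] [180.2329 180.478  180.5509 180.6159 180.7388 181.464  181.8286 181.5452] [15.5  15.75 15.5  15.25 15.25 17.75 19.    8.5 ]
side rod [ 84.      88.4286  92.8571  97.2857 101.7143 106.1429 110.5714 115.    ] [178.4032 178.2711 178.2287 178.2638 178.5071 179.4723 179.4534 178.4395] [11.75 12.25 12.5  12.5  12.75 16.25 16.25 11.25]
side ptr [ 88.      93.7143  99.4286 105.1429 110.8571 116.5714 122.2857 128.    ] [179.9887 180.1723 180.1187 180.3435 180.4158 181.0954 181.243  180.1464] [13.75 13.25 13.   12.75 13.5  16.25 16.5  10.75]
```

```bash
python3 -m pendant '[0.04,0.01,0,0,0,0,0.06,0.08,0.02,0,0,0,0,0.06,0.12,0.03,0,0,0,0,0.06,0.16,0.039,-0.01,0,0,0,0.06,0.16,0.039,-0.05,0,0,0,0.06,0.16,0.039,-0.09,0,0,0,0.06,0.16,0.039,-0.13,0,0,0,0.06,0.16,0.039,-0.13,0,0,0,0,0.16,0.039,-0.13,0,0,0,0,0.16,0.039,-0.13,0,0,0,0,0.16,0.039,-0.13,0,0,0,0,0.16,0.039,-0.13,0,0,0,0]'
python3 -m pendant '[0,0.002,0,0,0,0,0,0,0.0035,0,0,0,0,0,0,0.0035,0,0,0,0,0,0,0.0035,0,0,0,0,0]'
```

```text
clock: 7.38
tcp_pos: [0.6278, 0.0362, 0.2124]
eef_rot: [0.001, 0.98, 0.201, 0.006]
force: [-0.0, 2.1, 2.2]
width: 0.0103
grasp_force: 58.6
clock: 7.72
tcp_pos: [0.6278, 0.0371, 0.2122]
eef_rot: [0.004, 0.98, 0.2, 0.006]
force: [-0.3, -3.7, 7.3]
width: 0.0099
grasp_force: 59.2
```

```bash
python3 -m pendant '[0,0.0015,0,0,0,0,0,0,0.0025,0,0,0,0,0,0,0.0025,0,0,0,0,0]'
python3 -m pendant '[0,0,0,0,0,0,0.06,0,0,0,0,0,0,0.06,0,0,0,0,0,0,0.06,0,0,0.04,0,0,0,0.06,0,0,0.08,0,0,0,0.06,-0.03,-0.01,0.12,0,0,0,0.06,-0.06,-0.02,0.14,0,0,-0.8,0.06,-0.09,-0.03,0.14,0,0,-1.6,0.06,-0.12,-0.03,0.14,0,0,-2.4,0.06,-0.15,-0.03,0.14,0,0,-3.2,0.06,-0.18,-0.03,0.14,0,0,-3.5,0.06,-0.18,-0.03,0.14,0,0,-3.5,0.06]'
python3 - <<'E'
from bench import *
from ptr import *
import pickle
H=np.array([.589,.036])
w=camera_model("wrist");im=get_image("wrist")[:,:,::-1].copy();pickle.dump(w,open("w3.pkl","wb"));cv2.imwrite("pics/w3.png",im)
sd=camera_model("side");side=get_image("side")[:,:,::-1].copy();cv2.imwrite("pics/side3.png",side);cv2.imwrite("pics/scene3.png",get_image("scene")[:,:,::-1])
for n,I,m,S in(("wrist",im,w,40),("side",side,sd,60)):
    for nm,a,z,r0,r1,h in(("rod",181,.19,.084,.115,.012),("ptr",182,.008,.088,.128,.014)):
        o=seg(I,m,H,np.radians(a),z,r0,r1,h,8,S)
        if len(o): ang=a+np.degrees(o[:,1]/o[:,0]); print(n,nm,o[:,0]*1e3,ang,o[:,2]*1e3)
print(w["eye"],proj(w,[.589,.036,.215]),proj(w,[.475,.034,.19]),proj(w,[.464,-.242,.186]))
cv2.imwrite("pics/w3c.png",np.hstack([cv2.resize(im[40:260,200:400],(545,600),interpolation=cv2.INTER_CUBIC),cv2.resize(side[205:290,295:331],(254,600),interpolation=cv2.INTER_CUBIC)]))
E
```

```text
clock: 7.97
tcp_pos: [0.6278, 0.0392, 0.2123]
eef_rot: [0.004, 0.98, 0.2, 0.006]
force: [-1.4, -4.7, 7.9]
width: 0.0102
grasp_force: 59.2
clock: 8.97
tcp_pos: [0.4395, 0.0125, 0.3469]
eef_rot: [-0.0, 1.0, 0.019, -0.0]
force: [0.6, -0.0, 0.4]
width: 0.06
grasp_force: 0.0
wrist rod [ 84.      88.4286  92.8571  97.2857 101.7143 106.1429 110.5714 115.    ] [184.4105 184.2397 184.1623 184.092  184.0982 184.0364 183.9795 182.4947] [13.   13.   12.75 12.5  12.5  12.75 12.5   7.5 ]
wrist ptr [ 88.      93.7143  99.4286 105.1429 110.8571 116.5714 122.2857 128.    ] [179.1515 179.4143 179.4789 179.6159 179.7388 180.4948 180.9067 179.7153] [19.25   19.5417 19.25   19.25   19.25   21.875  23.3333 17.2083]
side rod [ 84.      88.4286  92.8571  97.2857 101.7143 106.1429 110.5714 115.    ] [181.9379 181.9719 182.4654 182.546  182.5491 183.2941 183.3318 181.8719] [10.75 11.5  12.75 13.25 13.5  15.5  15.    8.  ]
side ptr [ 88.      93.7143  99.4286 105.1429 110.8571 116.5714 122.2857 128.    ] [180.006  180.1276 180.0672 180.3311 180.4172 180.8531 180.3601 180.1722] [13.7083 13.125  13.125  12.5417 13.125  17.5    19.8333 11.0833]
[0.5066 0.0146 0.5251] [302.8606  31.1072] [303.9454 149.6084] [538.8269 167.8135]
```

View pics/w3c.png

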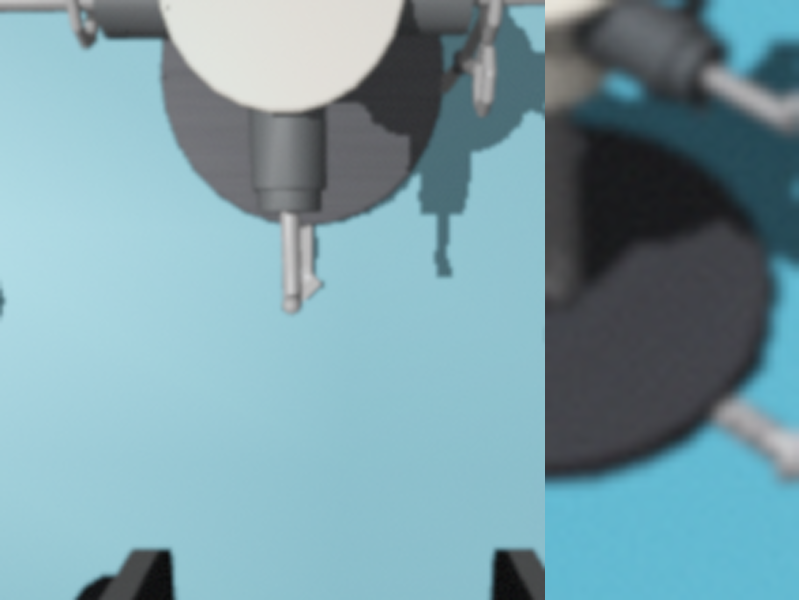

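The crop shows the rod running from (289,215) to its tip at (291,303). The pointer is partly hidden behind it, with its right edge at x≈314 and the arrowhead's right corner at (323,285). The tongue centre is therefore at crop x≈305.

Run:
```python
from h import *
import pickle
np.set_printoptions(precision=4,suppress=True)
w=pickle.load(open("w3.pkl","rb"));im=cv2.imread("pics/w3.png")
C=lambda x,y:(200+(x+.5)/2.725-.5,40+(y+.5)/2.727-.5)
hs=cv2.cvtColor(im,cv2.COLOR_BGR2HSV).astype(int)
for v in range(118,156,2): print(v,' '.join('%3d/%3d'%(hs[v,u,1],hs[v,u,2]) for u in range(301,322)))
for n,u,z in(("rod",(289.5,225),.19),("rod",(290.7,285),.19),("tip",(291,303),.2),("ptr edge",(314.5,235),.008),("ptr edge",(314.5,260),.008),("corner",(323,285),.008),("collarL",(250,150),.19),("collarR",(327,150),.19),("footL",(162,80),.016),("footR",(443,80),.016)):
    print(n,onz(w,C(*u),z))
```

```text
118  12/105   7/116   2/153   2/170   0/167   2/150   2/130   2/111   3/ 98  13/101  12/104  12/104  12/104  10/102  12/103  13/102  12/104  14/108  12/108  12/108  12/107
120  26/116  14/129   2/163   0/190   1/210   0/197   1/172   2/144   2/115   7/105  12/108  14/109  14/109  12/108  12/109  17/108  14/107  14/108  17/108  19/109  23/109
122  71/193  58/186  20/180   0/190   0/208   1/197   0/172   0/146   0/116   2/107   5/113   2/123   4/129  16/110  55/112  72/142  75/153  77/158  76/165  75/171  77/183
124  69/214  60/208  27/189   3/191   1/207   1/197   0/173   0/147   0/131   0/155   0/176   1/183   1/179  18/144  72/149  76/195  73/210  73/211  72/212  73/211  73/211
126  70/215  61/209  27/190   3/190   0/205   0/196   0/174   2/149   2/135   2/163   1/184   1/188   1/181  16/144  71/143  79/185  73/206  72/212  71/212  72/212  72/212
128  70/215  63/210  34/193   7/190   0/202   1/196   1/176   2/151   2/137   0/162   1/184   0/187   0/180  14/143  67/122  85/150  76/197  73/210  72/212  72/212  73/212
130  69/214  65/209  36/191   7/187   1/199   0/195   1/177   0/152 
[... 1765 characters left out ...]
09  73/211  74/211  74/211  74/211  73/212  73/211  73/210
152  71/213  70/208  49/188  13/180   1/187   1/187   3/174   0/153  15/136  62/161  73/199  73/210  73/211  73/212  73/212  73/211  73/211  74/211  74/211  73/210  74/210
154  71/213  71/211  70/205  54/192  34/180  25/173  28/166  44/167  64/180  71/200  73/210  72/212  72/212  73/212  73/211  73/211  74/211  74/211  74/211  74/210  75/210
rod [0.5053 0.0325 0.19  ]
rod [0.4812 0.0314 0.19  ]
tip [0.4747 0.0306 0.2   ]
ptr edge [0.4991 0.0262 0.008 ]
ptr edge [0.4837 0.0257 0.008 ]
corner [0.4682 0.0197 0.008 ]
collarL [0.5335 0.0489 0.19  ]
collarR [0.5347 0.0182 0.19  ]
footL [0.5846 0.1193 0.016 ]
footR [ 0.5909 -0.0473  0.016 ]
```

```bash
python3 -m pendant '[-0.01,-0.04,0,0,0,0,0.06,-0.02,-0.08,0,0,0,0,0.06,-0.03,-0.12,0,0,0,0,0.06,-0.04,-0.16,0,0,0,0,0.06,-0.05,-0.2,0,0,0,0,0.06,-0.06,-0.23,0,0,0,0,0.06,-0.06,-0.25,0,0,0,0,0.06,-0.06,-0.25,0,0,0,0,0.06]'
python3 - <<'E'
from bench import *
from h import *
import pickle
np.set_printoptions(precision=4,suppress=True)
w=camera_model("wrist");im=get_image("wrist")[:,:,::-1].copy();pickle.dump(w,open("w4.pkl","wb"));cv2.imwrite("pics/w4.png",im)
print(w["eye"]);hs=cv2.cvtColor(im,cv2.COLOR_BGR2HSV)
u,v=proj(w,[.464,-.242,.186]).astype(int);print(u,v)
def comps(k,n):
    N,L,st,c=cv2.connectedComponentsWithStats(k.astype(np.uint8))
    for i in range(1,N):
        if st[i,4]>25 and abs(c[i,0]-u)<100 and abs(c[i,1]-v)<100:
            r=cv2.minAreaRect(np.argwhere(L==i)[:,::-1].astype(np.float32)); print(n,st[i],c[i],r)
comps(hs[...,2]<60,"dark"); comps((hs[...,0]<22)&(hs[...,1]>110),"amber"); comps((hs[...,1]<30)&(hs[...,2]>150),"white")
E
```

```text
clock: 9.78
tcp_pos: [0.385, -0.2428, 0.3433]
eef_rot: [-0.0, 1.0, 0.017, -0.001]
force: [-0.2, 0.3, -0.1]
width: 0.0598
grasp_force: 0.0
[ 0.4524 -0.2409  0.5215]
323 110
dark [397  86  24  13 162] [408.0062  91.2407] ((408.8529968261719, 92.41177368164062), (10.914103507995605, 23.768489837646484), 75.96376037597656)
dark [316 110  17   7 105] [324.     113.0476] ((324.0, 113.0), (6.0, 16.0), 90.0)
dark [260 168  13  16 128] [265.9609 175.4922] ((265.5487976074219, 175.5609893798828), (9.05807876586914, 17.959983825683594), 51.34019470214844)
amber [383  91  30   8 102] [397.8627  94.3725] ((397.54052734375, 94.25675964355469), (29.756216049194336, 4.93196964263916), 9.462321281433105)
amber [333 113  13   3  33] [338.3636 113.8182] ((339.0, 114.0), (2.0, 12.0), 90.0)
amber [301 114  14   4  42] [308.     115.7619] ((307.5, 115.5), (3.0, 13.0), 90.0)
amber [269 157   6  20  65] [271.7385 165.7231] ((271.5, 166.5), (19.0, 5.0), 90.0)
white [ 293   91   60   48 2250] [322.7902 114.4644] ((323.32489013671875, 114.5482177734375), (44.885643005371094, 58.42258071899414), 85.91438293457031)
```

Run:
```python
from bench import *
from h import *
import pickle
np.set_printoptions(precision=4,suppress=True)
w=pickle.load(open("w4.pkl","rb"));st=state();t=st['tcp_pos']
print(t,st['eef_rot'],st['clock'])
for u,z in(((324,113),.186),((324,113),.183),((323.3,114.5),.03),((308,115.8),.037),((338.4,113.8),.037)):
    p=onz(w,u,z);print(u,p,(p-t)[:2])
```

```text
[ 0.3852 -0.2406  0.3438] [-0.0008  0.9998  0.0175 -0.0007] 9.8333
(324, 113) [ 0.4612 -0.243   0.186 ] [ 0.076  -0.0024]
(324, 113) [ 0.4613 -0.243   0.183 ] [ 0.0761 -0.0024]
(323.3, 114.5) [ 0.4629 -0.2429  0.03  ] [ 0.0778 -0.0023]
(308, 115.8) [ 0.46   -0.2184  0.037 ] [0.0748 0.0222]
(338.4, 113.8) [ 0.4647 -0.267   0.037 ] [ 0.0795 -0.0264]
```

```bash
python3 -m pendant '[0.03,0,0,0,0,0.3,0.05,0.06,-0.001,-0.03,0,0,0.6,0.05,0.077,-0.0024,-0.06,0,0,0.6,0.05,0.077,-0.0024,-0.1,0,0,0.6,0.05,0.077,-0.0024,-0.1,0,0,0.6,0.05,0.077,-0.0024,-0.1,0,0,0.6,0.05]'
```

```text
clock: 10.33
tcp_pos: [0.4586, -0.237, 0.2386]
eef_rot: [-0.005, 0.999, 0.052, -0.006]
force: [0.5, -1.3, 1.8]
width: 0.05
grasp_force: 0.0
```

```bash
for i in 1 2; do python3 -m pendant '[0,0,0,0,0,0,0.05,0,0,0,0,0,0,0.05]' | sed -n 1,3p; done
```

```text
clock: 10.5
tcp_pos: [0.4645, -0.2423, 0.252]
eef_rot: [0.004, 0.999, 0.051, 0.005]
clock: 10.67
tcp_pos: [0.4639, -0.2424, 0.2509]
eef_rot: [0.003, 0.999, 0.05, 0.004]
```

```bash
python3 -m pendant '[-0.001,0,-0.015,0,0,0,0.05,-0.001,0,-0.03,0,0,0,0.05,-0.001,0,-0.05,0,0,0,0.05,-0.001,0,-0.07,0,0,0,0.05,-0.001,0,-0.09,0,0,0,0.05,-0.001,0,-0.105,0,0,0,0.05,-0.001,0,-0.115,0,0,0,0.05,-0.001,0,-0.115,0,0,0,0.05,-0.001,0,-0.115,0,0,0,0.05,-0.001,0,-0.115,0,0,0,0.05]'
```

```text
clock: 11.5
tcp_pos: [0.4616, -0.2415, 0.1324]
eef_rot: [0.001, 0.999, 0.05, 0.001]
force: [0.6, -0.4, 0.2]
width: 0.0498
grasp_force: 0.0
```

```bash
python3 -m pendant '[0,0,0,0,0,0,0.03,0,0,0,0,0,0,0.02,0,0,0,0,0,0,0.01,0,0,0,0,0,0,0,0,0,0,0,0,0,0,0,0,0,0,0,0,0,0,0,0,0,0,0,0]'
python3 - <<'E'
from bench import *
from h import *
st=state();t=st['tcp_pos'];print(t,st['width'],st['grasp_force'])
m=camera_model("scene");im=get_image("scene");cv2.imwrite("pics/scene5.png",im[:,:,::-1]);g=im.max(2).astype(int)
cv2.imwrite("pics/side5.png",get_image("side")[:,:,::-1]);cv2.imwrite("pics/w5.png",get_image("wrist")[:,:,::-1])
for z in(.186,.17,.15,.134,.08): print(z,proj(m,[.462,-.243,z]))
for r in range(130,172): print(r,' '.join('%3d'%g[r,c] for c in range(233,262)))
E
```

```text
clock: 12.08
tcp_pos: [0.4612, -0.2413, 0.1315]
eef_rot: [0.001, 0.999, 0.05, 0.001]
force: [-1.1, -1.0, 6.1]
width: 0.0163
grasp_force: 58.9
[ 0.46116902 -0.24131876  0.13150475] 0.01632052142728092 58.89535188674927
0.186 [244.54726133 135.87589661]
0.17 [245.27743    141.60418391]
0.15 [246.17289237 148.62922616]
0.134 [246.87583702 154.14393684]
0.08 [249.164187   172.09640015]
130 207 167  97  44  36  39  28  15  12  37 113 186 196 138  63  25  18  17  20  18  17  20  22  26  37  58  82  97  99
131 215 187 121  58  51  51  34  14  12  30 109 185 196 145  74  32  19  15  16  16  18  31  41  48  61  79  90  94  92
132 215 197 135  66  56  58  37  18  13  30 102 178 189 142  77  43  28  23  17  16  22  40  66  75  81  87  89  92  91
133 216 198 138  72  55  56  39  18  12  23  81 144 164 122  76  56  41  25  14  16  16  43  72  85  89  90  86  88  88
134 216 201 146  77  55  58  45  20  15  16  47  95 112  86  68  63  47  27  17  13  18  42  72  85  88  88  90  87  89
135 215 203 153  85  54  55  47  23  12  10  25  49  61  61  64  67  55  34  18  13  19  40  69  84  89  89  89  87
[... 3624 characters left out ...]
 212 212 212 214 212 202 166  99  52  40  41  42  40  41  43  62 124 185 209 213 213 211 213 214 213
167 214 213 214 213 213 214 214 214 212 205 176 111  57  41  42  41  42  41  42  56 119 185 211 214 212 212 213 213 213
168 213 213 213 214 212 214 213 212 213 211 187 124  62  43  40  39  43  42  42  53 115 183 209 213 213 213 212 212 212
169 212 213 214 213 213 213 212 213 214 213 194 131  64  42  42  41  42  41  41  52 108 177 207 213 214 213 212 213 213
170 213 215 212 212 212 214 214 212 212 212 194 136  66  42  39  41  43  41  43  48  97 165 202 212 212 212 212 213 214
171 213 214 215 215 215 214 214 210 203 193 174 119  63  41  38  42  39  43  43  47  85 154 196 210 213 213 212 212 212
```

The shield is gripped: width 16 mm, 59 N, with the fingertips at about scene row 143, roughly 10 mm above the tab's lower end. I'll lift it out and carry it to a standoff in front of the hook.

```bash
python3 -m pendant '[0,0,0.01,0,0,0,0,0,0,0.025,0,0,0,0,0,0,0.045,0,0,0,0,0,0,0.07,0,0,0,0,0,0,0.1,0,0,0,0,0,0,0.13,0,0,0,0,-0.005,0.015,0.155,0,0,-0.1,0,-0.01,0.04,0.165,0,0,-0.2,0,-0.015,0.07,0.165,0,0,-0.3,0,-0.02,0.1,0.165,0,0,-0.4,0,-0.025,0.13,0.165,0,0,-0.5,0,-0.03,0.16,0.165,0,0,-0.55,0]'
python3 -m pendant '[-0.005,0.03,0,0,0,0,0,-0.01,0.06,0,0,0,0,0,-0.015,0.085,0,0,0,0,0,-0.015,0.105,-0.01,0,0,0,0,-0.015,0.112,-0.02,0,0,0,0,-0.015,0.112,-0.03,0,0,0,0,-0.015,0.112,-0.04,0,0,0,0,-0.015,0.112,-0.05,0,0,0,0,-0.015,0.112,-0.055,0,0,0,0,-0.015,0.112,-0.055,0,0,0,0,-0.015,0.112,-0.055,0,0,0,0,-0.015,0.112,-0.055,0,0,0,0]'
python3 - <<'E'
from bench import *
from h import *
import pickle
w=camera_model("wrist");st=state();im=get_image("wrist")[:,:,::-1].copy();cv2.imwrite("pics/w6.png",im);pickle.dump((w,st),open("w6.pkl","wb"))
cv2.imwrite("pics/scene6.png",get_image("scene")[:,:,::-1]);cv2.imwrite("pics/side6.png",get_image("side")[:,:,::-1])
for p in([.505,.0325,.19],[.481,.0315,.19],[.4745,.031,.202]):print(proj(w,p))
print(st['tcp_pos'],st['eef_rot'],proj(w,st['tcp_pos']))
hs=cv2.cvtColor(im,cv2.COLOR_BGR2HSV).astype(int);u0,v0=proj(w,[.49,.032,.19]).astype(int)
for v in range(v0-12,v0+25,3):print(v,' '.join('%d/%d'%(hs[v,u,1],hs[v,u,2]) for u in range(u0-13,u0+13)),u0-13)
E
```

```text
clock: 13.23
tcp_pos: [0.4295, -0.079, 0.2949]
eef_rot: [-0.001, 1.0, 0.021, -0.001]
force: [-0.1, 1.1, -0.1]
width: 0.0159
grasp_force: 58.8
clock: 14.23
tcp_pos: [0.4155, 0.0314, 0.2408]
eef_rot: [-0.0, 1.0, 0.022, 0.0]
force: [-0.5, 0.6, -0.6]
width: 0.0163
grasp_force: 58.8
[325.08699809  90.45985758]
[324.92010299 124.04041194]
[325.35411422 133.41256122]
[0.4155301  0.03137308 0.24075705] [-3.41832039e-05  9.99764845e-01  2.16843555e-02  2.03252581e-04] [321.21858201 228.08107756]
99 13/116 9/115 11/115 11/116 13/115 11/115 9/113 9/114 11/115 4/128 2/160 3/183 1/197 1/211 1/213 1/198 1/180 2/163 0/143 0/118 5/102 7/106 9/109 12/110 14/110 12/109 311
102 15/104 15/105 12/107 12/108 14/110 12/110 11/111 9/111 11/112 6/128 0/161 1/182 1/196 1/211 1/214 1/198 1/179 2/163 2/144 2/118 8/100 13/102 15/105 15/105 13/102 15/101 311
105 73/209 74/208 74/207 73/204 75/195 75/187 69/174 41/150 15/123 2/134 2/164 1/183 1/196 1/211 0/214 0/198 0/179 2/163 2/144 8/122 55/125 78/156 80/182 77/198 77/203 76/204 311
108 70/218 70/218 70/219 70/218 70/218 70/218 63/214 40/193 17/161 2/165 1/173 1
[... 1004 characters left out ...]
18 70/218 70/218 71/218 72/217 69/217 55/215 19/206 3/200 1/198 1/184 1/183 1/195 0/210 0/216 0/200 1/179 2/163 2/144 31/141 67/182 74/207 74/215 74/215 74/215 74/215 311
129 70/218 70/218 69/218 67/217 56/213 36/205 14/197 3/194 1/198 1/194 1/178 1/171 0/164 2/163 0/167 0/157 2/145 2/130 2/109 43/124 72/178 74/207 74/214 74/215 72/215 74/215 311
132 71/218 69/217 56/213 30/203 9/196 0/192 1/192 1/193 0/194 0/189 0/173 1/172 1/181 3/189 0/189 0/184 1/175 2/161 2/143 8/121 65/146 76/198 74/213 72/215 74/215 74/215 311
135 71/218 71/217 71/217 71/217 62/214 43/209 19/201 5/197 1/195 0/190 1/177 1/176 3/186 1/197 0/195 1/187 1/177 2/164 0/145 15/132 67/161 75/201 73/213 74/215 74/215 74/215 311
```

Run:
```python
from bench import *
from h import *
import pickle
w,st=pickle.load(open("w6.pkl","rb"));t=st['tcp_pos']
np.set_printoptions(precision=4,suppress=True)
pts={}
for n,ref in(("scene",[.462,-.243,.134]),("side",None)):
    m=camera_model(n);im=cv2.imread(f"pics/{n}6.png");e=proj(m,t+[0,0,.0025]);print(n,"pred eyelet",e)
    g=im.max(2).astype(int);u,v=e.astype(int)
    for r in range(v-13,v+14):print(r,' '.join('%3d'%g[r,c] for c in range(u-10,u+12)),u-10)
```

```text
scene pred eyelet [363.4551 128.8453]
115  93  90  85  77  63  41  23  11  10  10   9   9  11  26  48  62  59  44  27  24  29  33 353
116  92  89  88  78  69  53  32  16  10   8  11   8   8  27  51  60  60  48  34  31  34  34 353
117  92  91  89  85  80  69  44  22  12   8   8  13  11  22  45  56  57  49  41  36  34  36 353
118  90  93  91  88  87  79  49  22   9  10   9   5   8  19  30  48  49  46  39  36  37  38 353
119  93  91  90  92  89  80  53  21  11  10   7   9   9  13  20  31  39  38  36  36  35  34 353
120  91  90  90  90  89  78  49  21  14  10   6  10  10   7  14  25  35  33  39  38  35  35 353
121  90  91  90  91  84  70  42  20  11   8   9   8  10   9  17  28  35  35  35  36  35  35 353
122  91  89  91  88  77  53  26  13   6   9  11  10   7  11  13  26  29  34  35  36  37  36 353
123  91  91  89  86  68  41  15   5  11   8  12   7   6   9  12  20  27  34  36  35  35  38 353
124  91  90  91  85  61  32  14  10  11   7   9   8  11   9   9  15  21  32  38  35  36  37 353
125  92  94  90  82  57  30   9  10  13  10  11  13   8  14   7  14  25  34  38  37  35  35 353
126  9
[... 3458 characters left out ...]
 214 216 214 215 215 216 340
226 215 216 215 216 206 167  98  33  12  10   6   7  29  88 159 205 216 216 215 215 215 215 340
227 214 215 215 216 204 166  95  32  10   8   7   9  33  91 160 203 213 215 216 215 215 215 340
228 215 215 215 216 205 167  94  33  10   8   8   7  36  88 148 192 208 213 214 215 215 215 340
229 215 215 215 216 206 167  95  33  12  10   6  11  26  67 115 154 180 197 209 213 216 215 340
230 216 215 216 215 205 166  92  31   9   7   8   9  18  40  64  94 124 159 188 207 215 215 340
231 216 215 215 214 204 164  91  28  11   7   9   6  17  39  53  59  65 102 152 192 211 215 340
232 214 215 216 215 205 163  87  27   9  11   9   8  20  36  46  52  51  60 118 176 207 214 340
```

```bash
python3 -m pendant '[0,-0.0013,-0.01,0,0,0,0,0,-0.0026,-0.02,0,0,0,0,0,-0.0026,-0.03,0,0,0,0,0,-0.0026,-0.04,0,0,0,0,0,-0.0026,-0.047,0,0,0,0,0,-0.0026,-0.049,0,0,0,0,0,-0.0026,-0.049,0,0,0,0,0,-0.0026,-0.049,0,0,0,0,0,-0.0026,-0.049,0,0,0,0]'
cat > chk.py <<'E'
from bench import *
from h import *
import sys
np.set_printoptions(precision=4,suppress=True)
w=camera_model("wrist");st=state();im=get_image("wrist")[:,:,::-1].copy();t=st['tcp_pos'];hs=cv2.cvtColor(im,cv2.COLOR_BGR2HSV).astype(int)
q=st['eef_rot'];print("tcp",t,"F",st['force'],"rot deg",np.degrees(R.from_quat([q[1],q[2],q[3],q[0]]).as_euler('xyz')))
K,A,e=model(w);print("tool plane col",[proj(w,t+R.from_quat([q[1],q[2],q[3],q[0]]).as_matrix()@[a,0,0])[0].round(1) for a in(.03,.06)])
for x in(.505,.495,.485):
    u,v=proj(w,[x,.032,.19]);v=int(round(v))
    if not 0<=v<400: continue
    c=np.arange(int(u)-18,int(u)+19);val=hs[v,c,2]*(hs[v,c,1]<6);print(x,v,"rod cols",c[val>150])
E
python3 chk.py
```

```text
clock: 15.13
tcp_pos: [0.4158, 0.0288, 0.1918]
eef_rot: [0.0, 1.0, 0.022, 0.001]
force: [-0.2, -0.4, -0.1]
width: 0.0164
grasp_force: 58.8
tcp [0.4158 0.0288 0.1918] F [-0.2229 -0.4249 -0.1487] rot deg [179.9926  -0.0597   2.4936]
tool plane col [np.float64(321.2), np.float64(321.3)]
0.505 82 rod cols [316 317 318 319 320 321 322 323 324 325 326]
0.495 100 rod cols [316 317 318 319 320 321 322 323 324 325 326]
0.485 118 rod cols [317 318 319 320 321 322 323 324 325 326]
```

```bash
python3 -m pendant '[0.01,0.0004,0,0,0,0,0,0.02,0.0009,0,0,0,0,0,0.03,0.0013,0,0,0,0,0,0.038,0.0017,0,0,0,0,0,0.042,0.0018,0,0,0,0,0,0.046,0.002,0,0,0,0,0,0.05,0.0022,0,0,0,0,0,0.052,0.0023,0,0,0,0,0,0.052,0.0023,0,0,0,0,0,0.052,0.0023,0,0,0,0,0]'
python3 chk.py
```

```text
clock: 16.02
tcp_pos: [0.4673, 0.0311, 0.1913]
eef_rot: [-0.0, 1.0, 0.022, -0.0]
force: [0.4, 0.2, -0.3]
width: 0.0162
grasp_force: 58.8
tcp [0.4673 0.0311 0.1913] F [ 0.3562  0.1833 -0.3206] rot deg [-179.9985    0.0162    2.4947]
tool plane col [np.float64(321.2), np.float64(321.2)]
0.505 171 rod cols [316 317 318 319 320 321 322 323 324 325]
0.495 186 rod cols [318 319 320 321 322 323 324 325]
0.485 201 rod cols [318 319 320 321 322 323 324 325]
```

```bash
python3 -m pendant '[0.003,0.0001,0,0,0,0,0,0.006,0.0003,0,0,0,0,0,0.009,0.0004,0,0,0,0,0,0.012,0.0005,0,0,0,0,0,0.015,0.0007,0,0,0,0,0,0.018,0.0008,0,0,0,0,0,0.021,0.0009,0,0,0,0,0,0.021,0.0009,0,0,0,0,0]'
python3 chk.py
```

```text
clock: 16.73
tcp_pos: [0.489, 0.032, 0.191]
eef_rot: [-0.0, 1.0, 0.022, 0.0]
force: [-1.0, 0.2, -1.0]
width: 0.0164
grasp_force: 58.8
tcp [0.489 0.032 0.191] F [-0.9625  0.1682 -0.9943] rot deg [-179.998    -0.0016    2.494 ]
tool plane col [np.float64(321.2), np.float64(321.2)]
0.505 204 rod cols [318 319 320 321 322 323 324 325]
0.495 219 rod cols []
0.485 233 rod cols []
```

```bash
python3 -m pendant '[0,0,-0.002,0,0,0,0,0,0,-0.004,0,0,0,0,0,0,-0.006,0,0,0,0,0,0,-0.007,0,0,0,0,0,0,-0.007,0,0,0,0]'
for i in 1 2 3; do python3 -m pendant '[0,0,-0.0005,0,0,0,0,0,0,-0.001,0,0,0,0,0,0,-0.001,0,0,0,0]' | sed -n '2p;4p'; done
```

```text
clock: 17.2
tcp_pos: [0.4881, 0.032, 0.1837]
eef_rot: [-0.0, 1.0, 0.022, -0.0]
force: [-0.7, -0.1, -1.1]
width: 0.016
grasp_force: 58.8
tcp_pos: [0.4884, 0.032, 0.1832]
force: [-0.5, -0.6, -0.2]
tcp_pos: [0.4884, 0.032, 0.1822]
force: [0.6, 0.7, 0.1]
tcp_pos: [0.4885, 0.032, 0.1813]
force: [0.8, -0.3, -0.1]
```

```bash
for i in 1 2 3; do python3 -m pendant '[0,0,-0.0005,0,0,0,0,0,0,-0.0005,0,0,0,0]' | sed -n '2p;4p'; done
```

```text
tcp_pos: [0.4886, 0.032, 0.1812]
force: [0.1, -0.1, 1.4]
tcp_pos: [0.4887, 0.032, 0.1811]
force: [-0.8, 0.4, 5.9]
tcp_pos: [0.4888, 0.032, 0.181]
force: [-1.5, 0.3, 6.4]
```

```bash
python3 -m pendant '[0,0,0.001,0,0,0,0,0,0,0.001,0,0,0,0,0.003,0.0001,0.001,0,0,0,0,0.006,0.0003,0.001,0,0,0,0,0.009,0.0004,0.001,0,0,0,0,0.010,0.0004,0.001,0,0,0,0,0.010,0.0004,0.001,0,0,0,0]' | sed -n '2p;4p'
for i in 1 2 ; do python3 -m pendant '[0.0005,0,0,0,0,0,0,0.001,0,0,0,0,0,0,0.001,0,0,0,0,0,0]' | sed -n '2p;4p'; done
```

```text
tcp_pos: [0.4974, 0.0324, 0.181]
force: [-3.4, -0.5, 5.4]
tcp_pos: [0.498, 0.0324, 0.181]
force: [-5.2, 0.8, 7.2]
tcp_pos: [0.499, 0.0324, 0.181]
force: [-4.0, 0.1, 6.1]
```

```bash
for i in 1 2; do python3 -m pendant '[0,0,0.0005,0,0,0,0,0,0,0.0005,0,0,0,0]' | sed -n '2,4p'; done
```

```text
tcp_pos: [0.4999, 0.0324, 0.1811]
eef_rot: [-0.0, 1.0, 0.022, -0.001]
force: [-2.2, 0.6, 5.0]
tcp_pos: [0.5006, 0.0324, 0.1812]
eef_rot: [-0.0, 1.0, 0.022, -0.0]
force: [-1.6, 0.5, 2.2]
```

```bash
python3 -m pendant '[0,0,0.0003,0,0,0,0,0,0,0.0003,0,0,0,0]' | sed -n '2p;4p'; for i in 1 2 3 ; do python3 -m pendant '[0.0005,0,0,0,0,0,0,0.0005,0,0,0,0,0,0]' | sed -n '2p;4p'; done
```

```text
tcp_pos: [0.5007, 0.0324, 0.1813]
force: [-0.1, -0.5, -1.5]
tcp_pos: [0.5011, 0.0324, 0.1815]
force: [-0.4, -0.1, -0.9]
tcp_pos: [0.5016, 0.0324, 0.1818]
force: [-0.3, 0.6, -0.6]
tcp_pos: [0.5021, 0.0324, 0.182]
force: [0.5, 0.3, -1.3]
```

```bash
for i in 1 2 3 4; do python3 -m pendant '[0.0005,0,-0.0001,0,0,0,0,0.0005,0,-0.0001,0,0,0,0]' | sed -n '2p;4p'; done
```

```text
tcp_pos: [0.5025, 0.0324, 0.1819]
force: [-0.8, 0.3, -1.1]
tcp_pos: [0.503, 0.0324, 0.1818]
force: [0.3, -0.0, -0.8]
tcp_pos: [0.5035, 0.0324, 0.1817]
force: [0.8, -0.2, -1.3]
tcp_pos: [0.504, 0.0324, 0.1816]
force: [-0.4, -0.8, -1.0]
```

```bash
for i in 1 2 3 4 5 6; do python3 -m pendant '[0.0005,0,0,0,0,0,0,0.0005,0,0,0,0,0,0]' | sed -n '2p;4p'; done
```

```text
tcp_pos: [0.5045, 0.0324, 0.1816]
force: [-0.3, -0.4, -1.3]
tcp_pos: [0.505, 0.0324, 0.1816]
force: [-0.6, -0.3, -0.6]
tcp_pos: [0.5055, 0.0324, 0.1816]
force: [0.2, -0.1, -0.3]
tcp_pos: [0.5056, 0.0324, 0.1816]
force: [-0.2, -0.2, 0.4]
tcp_pos: [0.5058, 0.0324, 0.1816]
force: [-1.9, -0.4, -0.0]
tcp_pos: [0.506, 0.0324, 0.1816]
force: [-4.1, -0.6, 1.9]
```

```bash
for i in 1 2; do python3 -m pendant '[0.0002,0,0,0,0,0,0,0.0002,0,0,0,0,0,0]' | sed -n '2,4p'; done; python3 -c "
from bench import *
s=state();print(s['force'],s['wrist_torque'])"
```

```text
tcp_pos: [0.5061, 0.0324, 0.1816]
eef_rot: [-0.0, 1.0, 0.022, -0.001]
force: [-5.1, -0.2, 1.9]
tcp_pos: [0.5061, 0.0324, 0.1816]
eef_rot: [0.0, 1.0, 0.022, -0.001]
force: [-6.3, 0.3, 2.4]
[-6.33658666  0.25268004  2.39832972] [-0.01128184  1.27643037 -0.00469313]
```

```bash
python3 -m pendant '[-0.0004,0,-0.0003,0,0,0,0,-0.0007,0,-0.0006,0,0,0,0,-0.0007,0,-0.0006,0,0,0,0]' | sed -n '2,4p'
```

```text
tcp_pos: [0.5061, 0.0324, 0.1813]
eef_rot: [0.0, 1.0, 0.022, -0.0]
force: [-4.7, 0.1, 3.6]
```

Now I release it: small opening first, then fully clear, then straight up.

```bash
python3 -m pendant '[0,0,0,0,0,0,0.02,0,0,0,0,0,0,0.024,0,0,0,0,0,0,0.03,0,0,0,0,0,0,0.036,0,0,0,0,0,0,0.04,0,0,0,0,0,0,0.04]'
python3 - <<'E'
from bench import *
from h import *
for n in("scene","side"): cv2.imwrite(f"pics/{n}7.png",get_image(n)[:,:,::-1])
m=camera_model("scene");print(proj(m,[.506,.0325,.184]),proj(m,[.506,.0325,.238]),proj(m,[.506,.0325,.058]))
E
```

```text
clock: 23.28
tcp_pos: [0.507, 0.0324, 0.1811]
eef_rot: [0.0, 1.0, 0.022, 0.0]
force: [1.1, 0.0, -0.3]
width: 0.0401
grasp_force: 0.0
[348.31381405 174.49987089] [348.90202515 153.41088788] [347.07788011 218.8114963 ]
```

```bash
python3 -m pendant '[0,0,0.008,0,0,0,0.04,0,0,0.016,0,0,0,0.04,0,0,0.03,0,0,0,0.04,0,0,0.05,0,0,0,0.04,0,0,0.08,0,0,0,0.04,0,0,0.11,0,0,0,0.04,-0.02,0,0.13,0,0,0,0.04,-0.05,0,0.14,0,0,0,0.04,-0.08,0,0.14,0,0,0,0.04,-0.1,0,0.14,0,0,0,0.04,-0.1,0,0.14,0,0,0,0.04,-0.1,0,0.14,0,0,0,0.04]'
python3 - <<'E'
from bench import *
from h import *
w=camera_model("wrist");im=get_image("wrist")[:,:,::-1];sd=get_image("side")[:,:,::-1]
cv2.imwrite("pics/w8.png",im);cv2.imwrite("pics/side8.png",sd);cv2.imwrite("pics/scene8.png",get_image("scene")[:,:,::-1])
u,v=proj(w,[.5,.032,.2]).astype(int);print(u,v)
a=cv2.resize(im[max(0,v-110):v+110,u-75:u+75],(400,600),interpolation=cv2.INTER_CUBIC)
b=cv2.resize(sd[150:285,245:335],(400,600),interpolation=cv2.INTER_CUBIC)
cv2.imwrite("pics/f8.png",np.hstack([a,b]))
E
```

```text
clock: 24.38
tcp_pos: [0.4066, 0.0324, 0.3229]
eef_rot: [0.0, 1.0, 0.022, 0.002]
force: [0.4, 0.3, 0.2]
width: 0.0394
grasp_force: 0.0
326 94
```

View pics/f8.png

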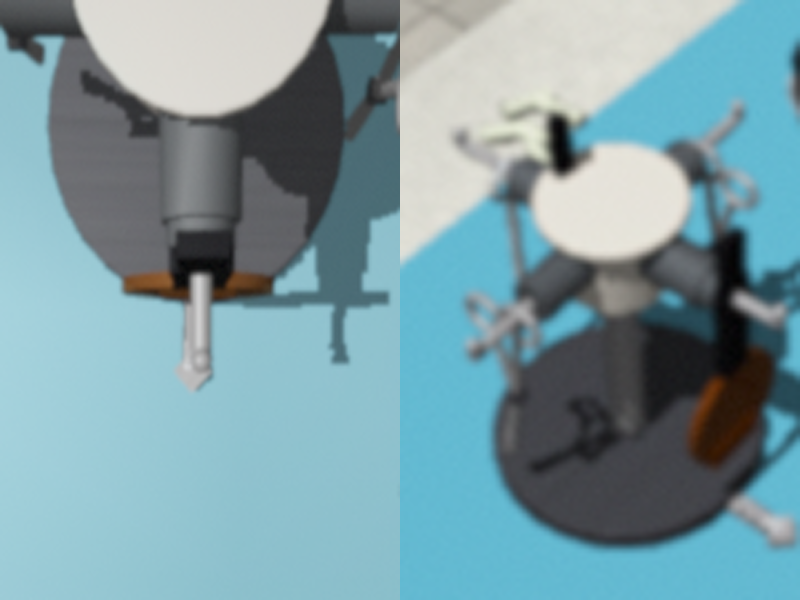

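The shield hangs upright on the empty hook against the sleeve: left crop (205,270), right crop (735,300). The hook stands over the pointer arrow at left crop (195,375), and the gripper is clear. I'm handing it in.

```bash
python3 -c "
from bench import *
print(sign_off())"
```

```text
the job is handed in; nothing more can be done
None
```

The job is handed in after about 24 s of the 64 s allowed: the empty hook stands over the pointer (about 1° off by my measurement), and the shield hangs upright on it, pressed home against the stop sleeve with about 6 N; the arm stayed clear of the jar, bottle and bowl.

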